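Line up the owl family by height

TASK

Line the four maple owls up on the beech display ledge, one standing upright and square on each dark inlay, in order of height: the biggest next to the dark oak bookend, stepping down to the smallest at the far end. One of them has slipped down between the two toy boxes with only its head showing; draw it out by the head. Do not let any owl fall over, and leave all four standing free.

Things in the scene. Friction and masses are not known exactly. Their poses are not given: they have to be found in the camera images.
- owl_baby_mid (a point): Smallest of four flat maple owls: 36 mm wide, 60 mm high, 28 mm thick, the same face on both broad sides, round head with small ear tufts, 25 to 190 g. Point: its centre, 30 mm above its foot. x through the thickness, y along the width, z up. Stands loose on the shelf top among other small toys.
- owl_small_mid (a point): Second smallest of four flat maple owls: 44 mm wide, 80 mm high, 28 mm thick, the same face on both broad sides, round head with small ear tufts, 25 to 190 g. Point: its centre, 40 mm above its foot. x through the thickness, y along the width, z up. Stands loose on the shelf top among other small toys.
- owl_middle_mid (a point): Second biggest of four flat maple owls: 52 mm wide, 100 mm high, 28 mm thick, the same face on both broad sides, round head with small ear tufts, 25 to 190 g. Point: its centre, 50 mm above its foot. x through the thickness, y along the width, z up. Stuck upright in the 32 mm gap between two fixed toy boxes (68 mm high, walls parallel to its faces); foot on the shelf, top 32 mm showing. Draw it straight up.
- owl_big_mid (a point): Biggest of four flat maple owls: 60 mm wide, 120 mm high, 28 mm thick, the same face on both broad sides, round head with small ear tufts, 25 to 190 g. Point: its centre, 60 mm above its foot. x through the thickness, y along the width, z up. Stands loose on the shelf top among other small toys.
- mark_1: One of four equal dark walnut inlays, 34 x 66 mm, flush in the top of the fixed beech display ledge (90 x 460 mm, 14 mm thick). Origin: inlay centre on the ledge's top face, 14 mm above the shelf. y along the ledge and the inlay's long side, z up. Inlays are 80 mm apart; this is number 1 of 4 along the ledge's +y.
- mark_2: One of four equal dark walnut inlays, 34 x 66 mm, flush in the top of the fixed beech display ledge (90 x 460 mm, 14 mm thick). Origin: inlay centre on the ledge's top face, 14 mm above the shelf. y along the ledge and the inlay's long side, z up. Inlays are 80 mm apart; this is number 2 of 4 along the ledge's +y.
- mark_3: One of four equal dark walnut inlays, 34 x 66 mm, flush in the top of the fixed beech display ledge (90 x 460 mm, 14 mm thick). Origin: inlay centre on the ledge's top face, 14 mm above the shelf. y along the ledge and the inlay's long side, z up. Inlays are 80 mm apart; this is number 3 of 4 along the ledge's +y.
- mark_4: One of four equal dark walnut inlays, 34 x 66 mm, flush in the top of the fixed beech display ledge (90 x 460 mm, 14 mm thick). Origin: inlay centre on the ledge's top face, 14 mm above the shelf. y along the ledge and the inlay's long side, z up. Inlays are 80 mm apart; this is number 4 of 4 along the ledge's +y.
- bookend: Fixed dark oak bookend block, 80 mm across the ledge, 28 mm along it, 130 mm high, standing on one end of the ledge (either end; a low navy wooden hexagon lies at the other), 85 mm from the nearest inlay's centre. Origin: centre of its underside, on the ledge's top. The biggest owl goes beside it.
There are look-alikes about, which are no part of the job. Leave any blue look-alike of the part that bears owl_middle_mid alone. Leave any green look-alike of the part that bears owl_big_mid alone.

How it is judged:
By the outcome, as a careful person would: the job done as asked, in the order asked, and still so for the second after the job is handed in, with the robot touching nothing.
It also fails if it takes over 120 s, if anything falls off the work surface, if the arm or the gripper's body presses on something with over 40 N, if the wrist force passes 120 N, or if a joint passes its speed limit or range.

ROBOT

A 6-joint arm with a two-finger parallel gripper is mounted at the origin on the work surface. World frame = base frame: x ahead of the robot, y to its left, z up, the work surface at z = 0. Lengths are in m, angles in degrees, forces in N, time in s.
With the tool pointing down it reaches from about 0.375 to 0.9 m from the base axis. Payload 3.1 kg.
Tool frame: the origin (TCP) lies at the very end of the fingers, on their centre line; the grasp point (between the pads) lies grip_point_offset behind it (grip_point_offset is the distance from the TCP to the grasp point, in m); z points along the fingers, y is the line along which they close (so a half turn about z gives the same grasp; the last joint's range is limited). The gripper opens to 87 mm and grips with 3 to 60 N. Pads are 19 mm wide; open, the fingers measure 117 mm over their backs; the gripper's body (75 mm by 190 mm) begins 51 mm behind the grasp point.
Start: joints at [-76.977, 30.224, 82.088, -0, 67.689, -10.227], TCP at [0.247, -0.574, 0.223] pointing down, gripper open.
Joint ranges: [-176.69, 176.69], [-43.24, 126.21], [12.49, 139.97], [-82, 262], [0, 151.66], [-163.58, 163.58]. Speed limits (degrees/s): [159.86, 159.86, 180, 180, 180, 180].

INTERFACE

Orientations are given as a 3x3 rotation matrix whose columns are the frame's x, y, z axes.
In Python, from rig import * gives the robot as it stands.
- The arm moves only by the tool move_arm, never from a script. Its argument "increments" is a list of rows, each a list of 3 entries, a list of its own where there are three numbers: the shift along the tool's x, y, z in units of 30 mm (1.0 is 30 mm), then the turn, a rotation vector about the tool's x, y, z in units of 120 degrees (1.0 is 120 degrees), then the closure, from 0 (fully open) to 1 (shut). A call has 1 to 20 rows; each row shifts and turns the commanded pose from where the row before left it, along the tool's axes as they then stand; what a row does not reach is not made up. A row lasts 1/12 s, in which the tool goes at most 41.7 mm and 7.16 degrees, less where a joint would pass 70% of its speed; a pose out of reach is approached as far as the arm can. A call with a number of a shift or a turn outside -1 to 1 is refused whole. A call with a gripper value outside its range is refused whole. The fingers move at their own pace and stop on an object; the grip force is fixed at half the most. Time passes only in rows, so rows that do not move let the fingers close. It gives the time, the measured TCP pose, the force, the opening and the grip force at its end, in the units of the state.
- read_state(): the state, without advancing time (a new reading comes with each control period).
- capture(name): name is "scene" or "top" or "wrist"; returns a dict with "img" (420x560x3 uint8, red, green, blue), "mtx" (3x3 intrinsics, pixels), "eye" and "rotation" of the camera in the world. Camera axes: x right, y down, z forward; pixel columns grow to the right and rows downward; lengths in m; the calibration is good to about 2 mm. A picture is of the moment at which its call begins. There is no depth.
- hand_in(): hands the job in; it is judged then, once.
Trained networks look in a picture, given as the dict that the camera call returned (one of the last four; its "shot" number tells which), for a name from the list of things; names that differ only in an ending like _2 or _b are one class to them, and where a whole thing is asked for, a point or a joint stands for the part that bears it (a point fixed in the world has none). Each returns a list of dicts, best first, with "confidence" (0 to 1); they miss things now and then, are a little off and sometimes report something else, mostly with a low value. They report only what shows in the picture. A call takes as long as a camera call. They do not tell look-alikes from the thing itself.
- search_frame(picture, label): "extent" ([left, top, right, bottom] as shares, 0 to 1, of the picture: columns of its width, rows of its height, round what is visible of it).
- pinpoint(picture, label): "xy" ([column, row] as shares, 0 to 1, of the picture: columns of its width, rows of its height: a listed point, or the origin of a listed thing).
The state is a dict: "time_s": time; "joint_positions": joint angles; "qvel": joint speeds; "tau": joint torques, N m; "position": TCP position; "tcp_rot": TCP orientation; "force": force on the tool from outside, world axes, zero at the start; "moment": the same for the moment, N m; "opening": opening from 0.0 (shut) to 1.0 (fully open); "grasp_force": force on a finger pad.
Only numpy, scipy, OpenCV 4.12 (cv2) and the standard library are available. Lean on these libraries where they do the work, as an engineer would, in place of code of your own. Each camera call takes 0.05 s, during which the arm holds its last target. There are 200 camera calls.

## Working session

There is one attempt and no reset: what is moved stays moved. The work goes in short steps, Python scripts to look and compute and a tool call to move; the robot and the scene stay as the last step left them, time stands still between calls to the robot, and variables do not carry over. Pictures are saved under pics/ and viewed, at most 14 in all, crops included, and the job is handed in when it is done.

Besides the shell and the picture viewer there is one more tool, called as name(argument=value, ...) on one line, values as JSON. move_arm: Moves the arm, as the interface text tells. Its arguments: {"type":"object","properties":{"increments":{"type":"array"}},"required":["increments"]}

```bash
mkdir -p pics; ls; cat > h.py <<'E'
from rig import *
import numpy as np, cv2
def ray(c,xy):
    u=np.array([xy[0]*560,xy[1]*420,1.0]); d=np.array(c["rotation"])@np.linalg.solve(np.array(c["mtx"]),u); return np.array(c["eye"]),d
def at(c,xy,z):
    e,d=ray(c,xy); return (e+d*(z-e[2])/d[2]).round(4)
def save(c,n,box=None,k=1):
    im=c["img"][:,:,::-1]
    if box: im=im[box[1]:box[3],box[0]:box[2]]
    cv2.imwrite("pics/"+n+".png",cv2.resize(im,None,fx=k,fy=k,interpolation=cv2.INTER_CUBIC))
def proj(c,p):
    q=np.array(c["mtx"])@(np.array(c["rotation"]).T@(np.array(p)-np.array(c["eye"]))); return (q[:2]/q[2]).round(1)
E
python3 - <<'E'
from h import *
Z=dict(owl_baby_mid=.03,owl_small_mid=.04,owl_middle_mid=.05,owl_big_mid=.06,mark_1=.014,bookend=.014)
for n in("top","scene"):
    c=capture(n); save(c,n+"0",k=1.42)
    print(n,np.array(c["eye"]).round(3))
    for l,z in Z.items():
        for r in pinpoint(c,l)[:5]: print(l,round(r["confidence"],2),(np.array(r["xy"])*[560,420]).round(),at(c,r["xy"],z))
s=read_state();print(s["position"],s["tcp_rot"],s["opening"]); print([k for k in globals() if 'offset' in k], globals().get('grip_point_offset'))
E
```

```text
pics
top [0.473 0.004 0.899]
owl_baby_mid 0.78 [216. 227.] [0.4497 0.1509 0.03  ]
owl_small_mid 0.85 [283. 217.] [0.4682 0.0016 0.04  ]
owl_middle_mid 0.88 [428. 210.] [ 0.4769 -0.3204  0.05  ]
owl_big_mid 0.79 [344. 264.] [ 0.3633 -0.1297  0.06  ]
owl_big_mid 0.56 [350. 223.] [ 0.4533 -0.1444  0.06  ]
mark_1 0.89 [271. 135.] [0.6567 0.024  0.014 ]
mark_1 0.81 [304. 137.] [ 0.6511 -0.0524  0.014 ]
mark_1 0.78 [339. 134.] [ 0.6576 -0.1334  0.014 ]
mark_1 0.66 [235. 135.] [0.6582 0.1065 0.014 ]
bookend 0.94 [200. 138.] [0.6528 0.1874 0.014 ]
scene [1.164 0.455 0.691]
owl_baby_mid 0.88 [342. 231.] [0.4403 0.1499 0.03  ]
owl_small_mid 0.76 [291. 207.] [ 0.4483 -0.0041  0.04  ]
owl_small_mid 0.22 [249. 184.] [ 0.4322 -0.1638  0.04  ]
owl_middle_mid 0.9 [165. 191.] [ 0.6181 -0.3147  0.05  ]
owl_middle_mid 0.73 [204. 172.] [ 0.4806 -0.3001  0.05  ]
owl_big_mid 0.97 [251. 181.] [ 0.4424 -0.1489  0.06  ]
owl_big_mid 0.62 [271. 170.] [ 0.3559 -0.1415  0.06  ]
mark_1 0.78 [207. 235.] [ 0.6516 -0.1241  0.014 ]
mark_1 0.78 [280. 275.] [0.6458 0.1046 0.014 ]
mark_1 0.75 [252. 260.] [0.6482 0.0237 0.014 ]
bookend 0.91 [312. 295.] [0.6517 0.1944 0.014 ]
[ 0.24677512 -0.57417877  0.22257878] [[ 9.18783773e-01  3.94761166e-01  3.21922392e-05]
 [ 3.94761167e-01 -9.18783772e-01 -2.34700437e-05]
 [ 2.03126452e-05  3.42721412e-05 -9.99999999e-01]] 1.000616674137764
['grip_point_offset'] 0.0187
```

View pics/top0.png

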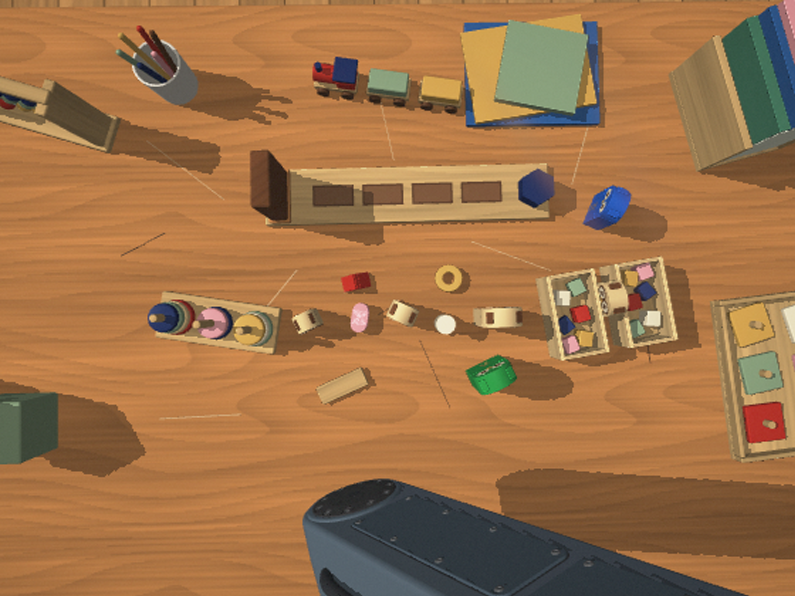

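View pics/scene0.png

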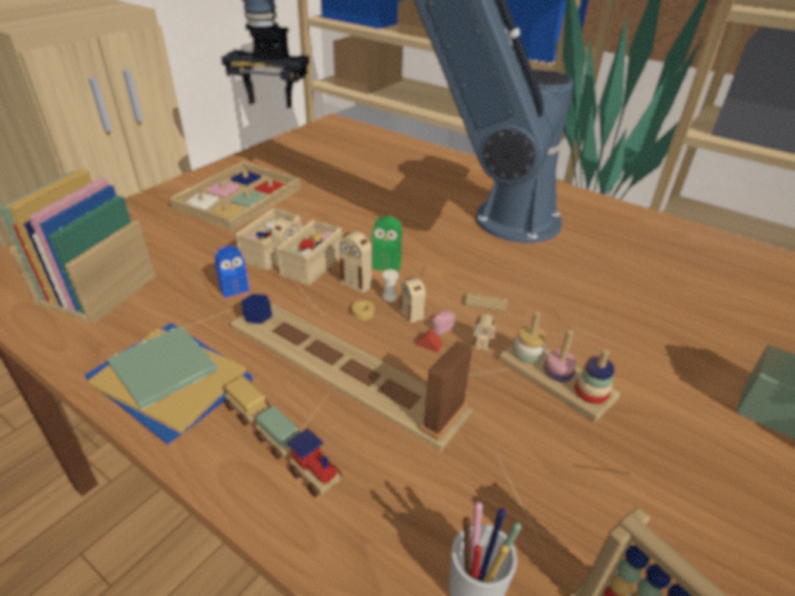

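The top view shows the bookend at display pixel (268,185), so at the ledge's +y end. The inlays are at (333,195), (383,194), (432,193) and (481,192).

- **Big owl:** candidates are maple at (498,317) and green at (490,375). The maple one is meant, because the green is the stated look-alike.
- **Middle owl:** candidates are the maple head between the boxes at (612,298) and the blue one at (607,207). The boxed one is meant.
- **Small and baby:** small is at (402,312) and baby at (305,320).

I'll move to a wrist viewpoint next.

move_arm(increments=[[[0,0,-0.5],[0,0,-0.0556],0],[[0,0,-0.5],[0,0,-0.0556],0],[[0,0,-0.5],[0,0,-0.0556],0],[[0,0,-0.5],[0,0,-0.0556],0],[[0,0,-0.5],[0,0,-0.0556],0],[[0,0,-0.5],[0,0,-0.0556],0],[[0,0,-0.5],[0,0,-0.0556],0],[[0,0,-0.5],[0,0,-0.0556],0],[[0,0,0],[0,0,-0.0556],0],[[0,0,0],[0,0,-0.0556],0],[[0,0,0],[0,0,0],0]])

```text
time_s: 1.62
position: [0.2467, -0.5743, 0.343]
tcp_rot: [[-0.001, 1.0, 0.0], [1.0, 0.001, -0.001], [-0.001, 0.0, -1.0]]
force: [0.4, 0.9, -0.2]
opening: 1.002
grasp_force: 0.0
```

move_arm(increments=[[[1,0.4,0],[0,0,0],0],[[1,0.4,0],[0,0,0],0],[[1,0.4,0],[0,0,0],0],[[1,0.4,0],[0,0,0],0],[[1,0.4,0],[0,0,0],0],[[1,0.4,0],[0,0,0],0],[[1,0.4,0],[0,0,0],0],[[1,0.4,0],[0,0,0],0],[[1,0.4,0],[0,0,0],0],[[1,0.4,0],[0,0,0],0],[[1,0.4,0],[0,0,0],0],[[1,0.4,0],[0,0,0],0],[[1,0.4,0],[0,0,0],0],[[1,0.4,0],[0,0,0],0],[[1,0.4,0],[0,0,0],0],[[1,0.4,0],[0,0,0],0],[[0,0,0],[0,0,0],0],[[0,0,0],[0,0,0],0]])

```text
time_s: 3.12
position: [0.4391, -0.0929, 0.3425]
tcp_rot: [[-0.001, 1.0, -0.0], [1.0, 0.001, -0.0], [-0.0, -0.0, -1.0]]
force: [0.3, -0.2, 0.5]
opening: 0.998
grasp_force: 0.0
```

```bash
python3 - <<'E'
from h import *
c=capture("wrist"); save(c,"w1",k=1.42)
s=read_state();print(s["time_s"],s["position"],np.array(s["tcp_rot"]).round(3),s["joint_positions"]); print(np.array(c["eye"]).round(3),np.array(c["rotation"]).round(2),c["mtx"])
Z=dict(owl_baby_mid=.03,owl_small_mid=.04,owl_middle_mid=.05,owl_big_mid=.06,mark_1=.014,bookend=.014)
for l,z in Z.items():
    for r in pinpoint(c,l)[:5]: print(l,round(r["confidence"],2),(np.array(r["xy"])*[560,420]).round(),at(c,r["xy"],z))
E
```

```text
3.1667 [ 0.43890378 -0.09398719  0.34247424] [[ 0.     1.    -0.   ]
 [ 1.    -0.    -0.001]
 [-0.001 -0.    -1.   ]] [-2.63769644e+01  8.22734238e+00  9.62191893e+01 -4.03333612e-02
  7.55585727e+01 -2.63394240e+01]
[ 0.44  -0.022  0.504] [[ 1.    0.   -0.  ]
 [ 0.   -0.97 -0.26]
 [-0.    0.26 -0.97]] [[324.45167315   0.         281.18148649]
 [  0.         324.45167315 213.37750791]
 [  0.           0.           1.        ]]
owl_small_mid 0.61 [296. 110.] [ 0.46   -0.0015  0.04  ]
owl_middle_mid 0.7 [304. 318.] [ 0.4759 -0.3175  0.05  ]
owl_middle_mid 0.46 [393. 323.] [ 0.6188 -0.3271  0.05  ]
owl_big_mid 0.95 [228. 206.] [ 0.3638 -0.1312  0.06  ]
mark_1 0.93 [426. 147.] [ 0.6545 -0.0521  0.014 ]
mark_1 0.74 [420. 195.] [ 0.654  -0.1248  0.014 ]
mark_1 0.72 [431.  87.] [0.6514 0.0309 0.014 ]
mark_1 0.66 [440.  25.] [0.6546 0.1091 0.014 ]
bookend 0.24 [421. 199.] [ 0.6551 -0.1316  0.014 ]
```

View pics/w1.png

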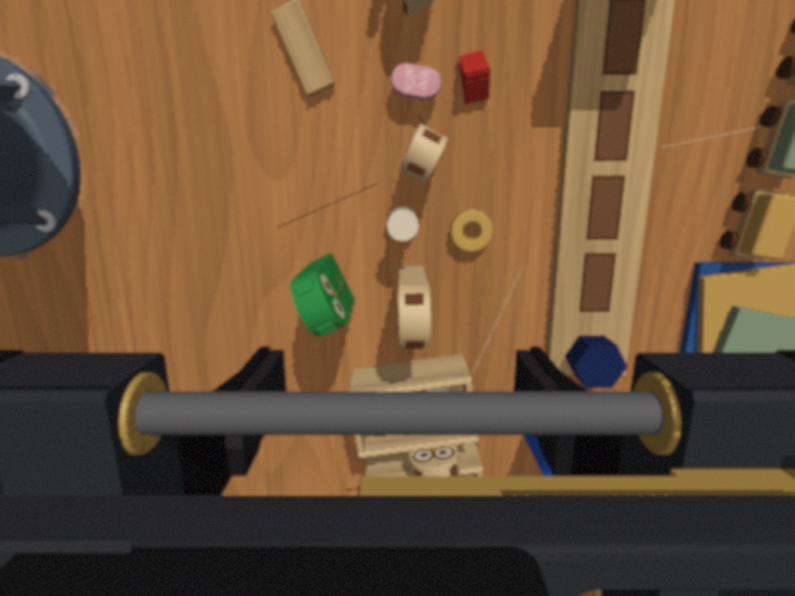

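The wrist view shows the big owl's ear tufts at display (414,298) and (414,345), so it is about square to the world axes. The small owl's tufts are at (432,134) and (416,170), so it is yawed. The boxed head is at (435,460), the green look-alike is at (323,294), and the inlays are at (625,35), (614,125), (606,207) and (598,282). I'll measure the tufts and inlays by segmentation.

```bash
cat >> h.py <<'E'
def blobs(c,amin=8):
    im=c["img"].astype(int); R,G,B=im[...,0],im[...,1],im[...,2]
    m=((R<135)&(R-B>18)&(R-B<75)&(R-G>8)&(G<90)).astype(np.uint8)
    n,l,st,ce=cv2.connectedComponentsWithStats(m)
    out=[]
    for i in range(1,n):
        if st[i,4]>=amin:
            p=np.argwhere(l==i)[:,::-1].astype(np.float32); out.append((ce[i],st[i,4],cv2.minAreaRect(p)))
    return out
E
python3 - <<'E'
from h import *
c=capture("wrist")
for ce,a,r in blobs(c):
    if ce[1]<255 and a<3000: print(ce.round(1),a,at(c,ce/[560,420],.014)[:2],np.round(r[1],0), at(c,ce/[560,420],.12)[:2],at(c,ce/[560,420],.08)[:2])
save(c,"w1c",(240,60,400,260),4) 
for p in [(425,140),(432,134),(416,170),(414,298),(414,345),(600,250),(627,50)]:
    print(p,c["img"][int(p[1]/1.42),int(p[0]/1.42)])
E
```

```text
[262.8  10.6] 169 [0.4153 0.1243] [ 8. 24.] [0.4205 0.0922] [0.4185 0.1043]
[282.9  21.2] 1329 [0.4421 0.1114] [31. 56.] [0.4416 0.0821] [0.4418 0.0932]
[437.7  24.5] 1370 [0.6515 0.1066] [28. 54.] [0.6057 0.0784] [0.623 0.089]
[214.2  54.3] 306 [0.3471 0.071 ] [64. 23.] [0.3671 0.0504] [0.3596 0.0582]
[329.1  63.3] 548 [0.5063 0.0589] [24. 37.] [0.4919 0.0409] [0.4973 0.0477]
[416.6  53.8] 11 [0.6269 0.0705] [2. 6.] [0.5864 0.0501] [0.6017 0.0578]
[287.6  73.8] 645 [0.4487 0.0456] [33. 25.] [0.4467 0.0305] [0.4474 0.0362]
[415.5  66.6] 33 [0.6269 0.0543] [14.  3.] [0.5864 0.0373] [0.6017 0.0437]
[431.7  84.6] 1181 [0.6524 0.0307] [26. 51.] [0.6064 0.0188] [0.6237 0.0233]
[303.6  93.2] 37 [0.4714 0.0199] [10.  3.] [0.4645 0.0104] [0.4671 0.014 ]
[289.7 130.3] 689 [ 0.4519 -0.0313] [24. 36.] [ 0.4492 -0.0297] [ 0.4502 -0.0303]
[426.  143.5] 970 [ 0.6535 -0.0509] [22. 46.] [ 0.6073 -0.0451] [ 0.6247 -0.0473]
[ 55.5 133.6] 13 [ 0.1078 -0.0347] [9. 1.] [ 0.1795 -0.0324] [ 0.1525 -0.0333]
[332.5 159.4] 90 [ 0.5161 -0.0737] [10. 10.] [ 0.4995 -0.0629] [ 0.5058 -0.067 ]
[277.4 222.9] 1384 [ 0.4329 -0.1728] [ 34. 106.] [ 0.4343 -0.1406] [ 0.4338 -0.1528]
[323.8 175.2] 207 [ 0.5038 -0.0974] [27. 16.] [ 0.4899 -0.0816] [ 0.4951 -0.0876]
[420.6 196.1] 863 [ 0.6541 -0.1303] [21. 43.] [ 0.6078 -0.1074] [ 0.6253 -0.1161]
[523.5 188.2] 23 [ 0.8106 -0.1185] [ 1. 19.] [ 0.7304 -0.0981] [ 0.7607 -0.1058]
[494.2 220.2] 154 [ 0.7743 -0.1696] [56.  9.] [ 0.702  -0.1382] [ 0.7292 -0.1501]
[291.5 208.4] 70 [ 0.455  -0.1493] [ 5. 11.] [ 0.4516 -0.1223] [ 0.4529 -0.1325]
[415. 234.] 13 [ 0.652  -0.1921] [12.  0.] [ 0.6061 -0.1558] [ 0.6234 -0.1695]
[403.  241.5] 12 [ 0.6341 -0.2047] [ 1. 14.] [ 0.592  -0.1657] [ 0.6079 -0.1804]
(425, 140) [217 192 152]
(432, 134) [117  74  48]
(416, 170) [83 61 42]
(414, 298) [105  64  40]
(414, 345) [69 42 28]
(600, 250) [117  89  58]
(627, 50) [74 52 33]
```

```bash
python3 - <<'E'
import cv2
im=cv2.imread("pics/w1c.png"); cv2.imwrite("pics/w1d.png",cv2.resize(im[0:800,0:640],(480,600)))
E
```

```text
(no output)
```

View pics/w1d.png

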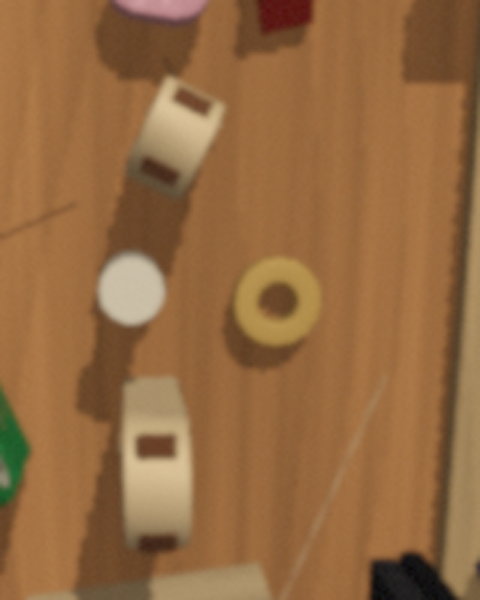

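Crop: the big owl's tufts are at (155,447) and (158,542), and its broad faces look along ±x. The small owl's tufts are at (193,101) and (160,170). The big owl is maple, while the green one at the left edge is the look-alike.

```bash
python3 - <<'E'
from h import *
c=capture("wrist")
for n,z,a,b in [("big",.117,(155,447),(158,542)),("small",.078,(193,101),(160,170))]:
    P=[at(c,((240+q[0]/3)/560,(60+q[1]/3)/420),z) for q in(a,b)]
    d=P[0]-P[1]; print(n,P,(P[0]+P[1])/2,np.linalg.norm(d),np.degrees(np.arctan2(d[1],d[0])))
print(read_state()["position"],read_state()["tcp_rot"])
E
```

```text
big [array([ 0.452 , -0.1236,  0.117 ]), array([ 0.4535, -0.165 ,  0.117 ])] [ 0.45275 -0.1443   0.117  ] 0.04142716500075766 92.0750263614174
small [array([0.4682, 0.0137, 0.078 ]), array([ 0.4547, -0.0135,  0.078 ])] [4.6145e-01 1.0000e-04 7.8000e-02] 0.03036593486128824 63.603713517514656
[ 0.43882238 -0.09505955  0.34253175] [[ 2.32433711e-03  9.99997297e-01 -5.89359425e-05]
 [ 9.99997299e-01 -2.32433702e-03  1.74002700e-06]
 [ 1.60303530e-06 -5.89398277e-05 -9.99999998e-01]]
```

move_arm(increments=[[[0,0,0],[0,0,-0.018],0.37],[[-0.205,0.055,0.8],[0,0,0],0.37],[[-0.205,0.055,0.8],[0,0,0],0.37],[[-0.205,0.055,0.8],[0,0,0],0.37],[[-0.205,0.055,0.8],[0,0,0],0.37],[[-0.205,0.055,0.8],[0,0,0],0.37],[[-0.205,0.055,0.8],[0,0,0],0.37],[[-0.205,0.055,0.8],[0,0,0],0.37],[[-0.205,0.055,0.8],[0,0,0],0.37],[[0,0,0],[0,0,0],0.37],[[0,0,0],[0,0,0],0.37],[[0,0,0],[0,0,0],0.37],[[0,0,0],[0,0,0],0.37]])

```text
time_s: 4.65
position: [0.4548, -0.1433, 0.152]
tcp_rot: [[-0.037, 0.999, 0.002], [0.999, 0.037, -0.001], [-0.001, 0.002, -1.0]]
force: [-0.5, 0.4, -0.7]
opening: 0.628
grasp_force: 0.0
```

```bash
python3 - <<'E'
from h import *
c=capture("wrist"); save(c,"w2",k=1.42); print(c["eye"],read_state()["position"])
t=capture("top")
for l,z in [("owl_big_mid",.06),("owl_baby_mid",.03)]:
    for r in pinpoint(t,l): print(l,r["confidence"],at(t,r["xy"],z))
print(proj(c,(.4528,-.1443,.12)))
E
```

```text
[ 0.45230647 -0.07191316  0.31388894] [ 0.45478518 -0.1432045   0.15203941]
owl_big_mid 0.69 [ 0.4546 -0.1419  0.06  ]
owl_big_mid 0.52 [ 0.3639 -0.132   0.06  ]
owl_baby_mid 0.59 [0.448  0.1529 0.03  ]
owl_baby_mid 0.44 [ 0.4768 -0.3312  0.03  ]
[277.2 242.9]
```

View pics/w2.png

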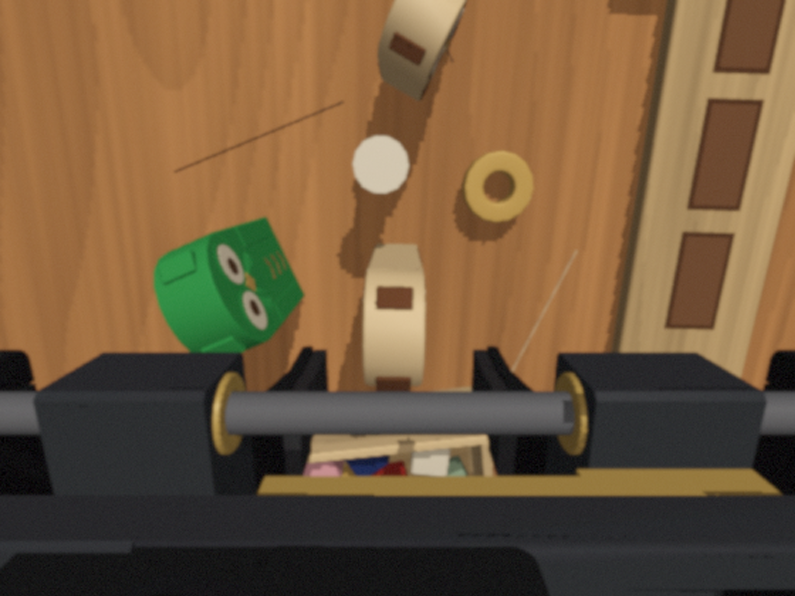

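The big owl is centred between the fingers at (395,340), and the green one is clear at (230,290). Descend and grip.

move_arm(increments=[[[-0.02,-0.02,0.43],[0,0,0],0.37],[[0,0,0.43],[0,0,0],0.37],[[0,0,0.43],[0,0,0],0.37],[[0,0,0.43],[0,0,0],0.37],[[0,0,0.43],[0,0,0],0.37],[[0,0,0.42],[0,0,0],0.37],[[0,0,0],[0,0,0],0.37],[[0,0,0],[0,0,0],0.5],[[0,0,0],[0,0,0],0.6],[[0,0,0],[0,0,0],0.65],[[0,0,0],[0,0,0],0.7],[[0,0,0],[0,0,0],0.8],[[0,0,0],[0,0,0],1],[[0,0,0],[0,0,0],1],[[0,0,0],[0,0,0],1],[[0,0,0],[0,0,0],1],[[0,0,-0.1],[0,0,0],1],[[0,0,-0.4],[0,0,0],1],[[0,0,-0.8],[0,0,0],1],[[0,0,-0.8],[0,0,0],1]])

```text
time_s: 6.52
position: [0.4522, -0.143, 0.1362]
tcp_rot: [[-0.037, 0.999, -0.003], [0.999, 0.037, 0.002], [0.002, -0.003, -1.0]]
force: [-0.2, -0.3, -1.7]
opening: 0.324
grasp_force: 30.0
```

move_arm(increments=[[[0,0,-0.8],[0,0,0.0125],1],[[0,0,-0.8],[0,0,0],1],[[0,0,-0.5],[0,0,0],1],[[0.5,0.4,0],[0,0,0],1],[[0.83,0.67,0],[0,0,0],1],[[0.83,0.67,0],[0,0,0],1],[[0.83,0.67,0],[0,0,0],1],[[0.83,0.67,0],[0,0,0],1],[[0.83,0.67,0],[0,0,0],1],[[0.83,0.67,0],[0,0,0],1],[[0.83,0.67,0],[0,0,0],1],[[0.83,0.67,0],[0,0,0],1],[[0.83,0.67,0],[0,0,0],1],[[0.4,0.33,0],[0,0,0],1],[[0,0,0.5],[0,0,0],1],[[0,0,0.5],[0,0,0],1],[[0,0,0],[0,0,0],1],[[0,0,0],[0,0,0],1]])

```text
time_s: 8.02
position: [0.6519, 0.1098, 0.1677]
tcp_rot: [[-0.011, 1.0, -0.005], [1.0, 0.011, -0.0], [0.0, -0.005, -1.0]]
force: [0.7, 0.5, -1.2]
opening: 0.32
grasp_force: 30.0
```

```bash
cat >> h.py <<'E'
def marks(c,lo=400,hi=3e4):
    for ce,a,r in blobs(c,lo):
        if a<hi:
            P=np.array([at(c,q/[560,420],.014)[:2] for q in cv2.boxPoints(r)]); e=[P[1]-P[0],P[2]-P[1]]; L=[np.linalg.norm(x) for x in e]; m=e[int(np.argmax(L))]
            yaw=np.degrees(np.arctan2(m[1],m[0]))%180
            if 30<min(L)*1e3<40 or 60<max(L)*1e3<72: print("mark",ce.round(),at(c,ce/[560,420],.014)[:2],P.mean(0).round(4),"size",np.round(np.array(sorted(L))*1e3,1),"yaw",yaw.round(1))
E
python3 - <<'E'
from h import *
c=capture("wrist"); save(c,"w3",k=1.42); s=read_state(); print(c["eye"],s["position"],np.array(s["tcp_rot"]).round(3))
marks(c); print("top"); t=capture("top"); marks(t,200)
for r in pinpoint(c,"mark_1"):print(r["confidence"],at(c,r["xy"],.014))
E
```

```text
[0.65244124 0.18093693 0.32977479] [0.65296408 0.10959001 0.16897582] [[-0.011  1.    -0.002]
 [ 1.     0.011  0.   ]
 [ 0.    -0.002 -1.   ]]
mark [458.  44.] [0.8056 0.2517] [0.8038 0.2328] size [ 33.  108.8] yaw 90.5
top
mark [340. 134.] [ 0.6566 -0.135 ] [ 0.6546 -0.1311] size [32.5 62.5] yaw 89.1
```

View pics/w3.png

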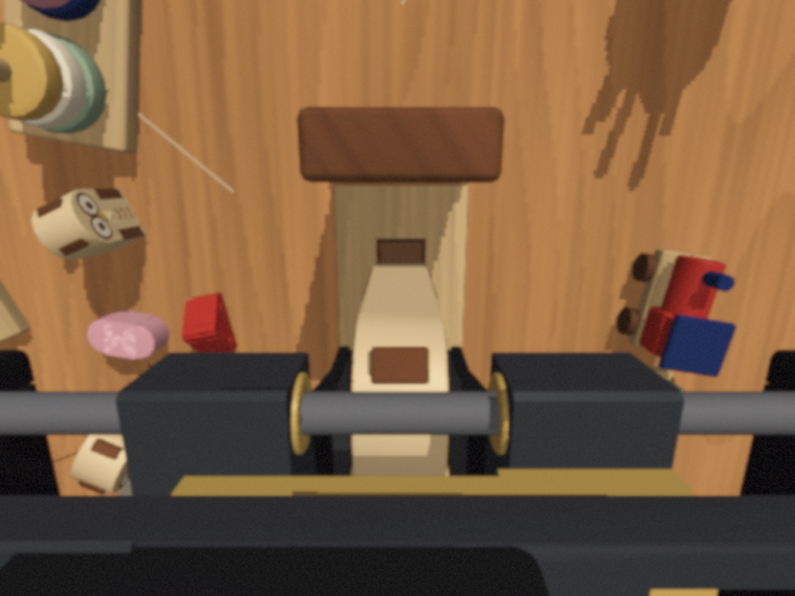

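The view shows the bookend at (400,145) and the inlay's far edge at row 239, columns 377–424, just ahead of the held big owl. The baby owl is at (88,222), its face towards +x.

```bash
python3 - <<'E'
from h import *
c=capture("wrist"); im=c["img"].astype(int)
print([(r,im[r,275:292].mean((0)).round().tolist()) for r in range(164,176)])
print([(x,im[174:182,x].mean(0).round().tolist()) for x in list(range(260,270))+list(range(294,304))])
for u,v in [(265.5,168.3),(298.6,168.3),(282,168.3)]: print(at(c,(u/560,v/420),.014))
E
```

```text
[(164, [135.0, 110.0, 75.0]), (165, [133.0, 108.0, 73.0]), (166, [122.0, 98.0, 66.0]), (167, [96.0, 73.0, 49.0]), (168, [73.0, 50.0, 34.0]), (169, [68.0, 45.0, 31.0]), (170, [75.0, 50.0, 35.0]), (171, [82.0, 55.0, 39.0]), (172, [84.0, 57.0, 38.0]), (173, [84.0, 57.0, 39.0]), (174, [84.0, 57.0, 38.0]), (175, [84.0, 57.0, 38.0])]
[(260, [129.0, 105.0, 71.0]), (261, [118.0, 94.0, 64.0]), (262, [96.0, 74.0, 50.0]), (263, [75.0, 53.0, 36.0]), (264, [70.0, 48.0, 33.0]), (265, [76.0, 50.0, 35.0]), (266, [81.0, 55.0, 37.0]), (267, [83.0, 56.0, 39.0]), (268, [84.0, 57.0, 39.0]), (269, [84.0, 57.0, 39.0]), (294, [68.0, 46.0, 32.0]), (295, [76.0, 55.0, 36.0]), (296, [103.0, 81.0, 54.0]), (297, [127.0, 102.0, 68.0]), (298, [136.0, 110.0, 75.0]), (299, [139.0, 114.0, 77.0]), (300, [140.0, 114.0, 77.0]), (301, [140.0, 114.0, 78.0]), (302, [138.0, 113.0, 76.0]), (303, [137.0, 111.0, 76.0])]
[0.6389 0.1398 0.014 ]
[0.6713 0.1401 0.014 ]
[0.6551 0.14   0.014 ]
```

move_arm(increments=[[[-0.04,-0.02,0.5],[0,0,0],1],[[0,0,0.5],[0,0,0],1],[[0,0,0.5],[0,0,0],1],[[0,0,0.5],[0,0,0],1],[[0,0,0.3],[0,0,0],1],[[0,0,0.1],[0,0,0],1],[[0,0,0],[0,0,0],1],[[0,0,0],[0,0,0],1],[[0,0,0],[0,0,0],1]])

```text
time_s: 8.97
position: [0.6538, 0.1085, 0.0987]
tcp_rot: [[-0.011, 1.0, 0.002], [1.0, 0.011, 0.0], [0.0, 0.002, -1.0]]
force: [-0.5, -0.0, -2.1]
opening: 0.321
grasp_force: 30.0
```

move_arm(increments=[[[0,-0.04,0.12],[0,0,0],1],[[0,0,0.12],[0,0,0],1],[[0,0,0.03],[0,0,0],1],[[0,0,0],[0,0,0],1],[[0,0,0],[0,0,0],1]])

```text
time_s: 9.38
position: [0.6516, 0.1085, 0.0892]
tcp_rot: [[-0.011, 1.0, -0.0], [1.0, 0.011, 0.0], [0.0, -0.0, -1.0]]
force: [0.0, -0.1, -2.0]
opening: 0.321
grasp_force: 30.0
```

move_arm(increments=[[[0,0.02,0.03],[0,0,0],1],[[0,0,0],[0,0,0],1],[[0,0,0],[0,0,0],1],[[0,0,0],[0,0,0],1]])

```text
time_s: 9.72
position: [0.6523, 0.1085, 0.0885]
tcp_rot: [[-0.011, 1.0, 0.0], [1.0, 0.011, -0.0], [-0.0, 0.0, -1.0]]
force: [0.4, -1.4, -2.4]
opening: 0.321
grasp_force: 30.0
```

move_arm(increments=[[[0,0,0.03],[0,0,0],1],[[0,0,0],[0,0,0],1],[[0,0,0.03],[0,0,0],1],[[0,0,0],[0,0,0],1],[[0,0,0],[0,0,0],1]])

```text
time_s: 10.13
position: [0.6525, 0.1086, 0.0881]
tcp_rot: [[-0.011, 1.0, 0.001], [1.0, 0.011, -0.0], [-0.0, 0.001, -1.0]]
force: [-2.4, 0.5, 5.7]
opening: 0.319
grasp_force: 30.0
```

move_arm(increments=[[[0,0,-0.03],[0,0,0],0.66],[[0,0,0],[0,0,0],0.6],[[0,0,0],[0,0,0],0.5],[[0,0,0],[0,0,0],0.4],[[0,0,0],[0,0,0],0.3],[[0,0,0],[0,0,0],0.3],[[0,0,-0.3],[0,0,0],0.3],[[0,0,-0.7],[0,0,0],0.3],[[0,0,-0.9],[0,0,0],0.3],[[0,0,-0.9],[0,0,0],0.3],[[0,0,-0.9],[0,0,0],0.3],[[0,0,-0.9],[0,0,0],0.3],[[0,0,0],[0,0,0],0.3]])

```text
time_s: 11.22
position: [0.6561, 0.1087, 0.2331]
tcp_rot: [[-0.011, 1.0, 0.013], [1.0, 0.011, 0.0], [-0.0, 0.013, -1.0]]
force: [2.0, 0.0, 0.5]
opening: 0.699
grasp_force: 0.0
```

```bash
python3 - <<'E'
from h import *
s=read_state(); print(s["position"])
c=capture("wrist"); save(c,"w4",k=1.42)
E
```

```text
[0.65611352 0.10866673 0.23306199]
```

View pics/w4.png

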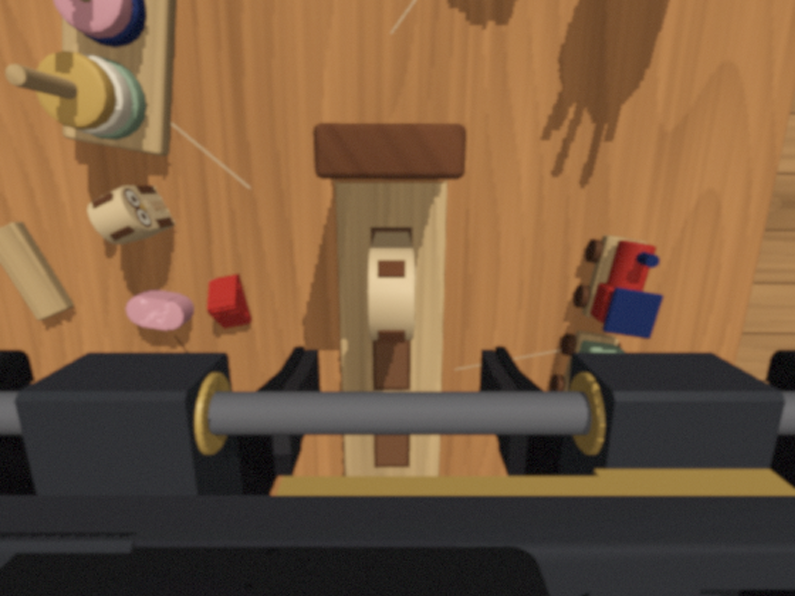

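The big owl stands on the inlay next to the bookend at (391,290). Next I'll look at the boxed owl.

move_arm(increments=[[[-0.5,-0.2,-0.5],[0,0,0],0],[[-0.92,-0.36,-0.5],[0,0,0],0],[[-0.92,-0.36,-0.5],[0,0,0],0],[[-0.92,-0.36,-0.5],[0,0,0],0],[[-0.92,-0.36,-0.3],[0,0,0],0],[[-0.92,-0.36,0],[0,0,0],0],[[-0.92,-0.36,0],[0,0,0],0],[[-0.92,-0.36,0],[0,0,0],0],[[-0.92,-0.36,0],[0,0,0],0],[[-0.92,-0.36,0],[0,0,0],0],[[-0.92,-0.36,0],[0,0,0],0],[[-0.92,-0.36,0],[0,0,0],0],[[-0.92,-0.36,0],[0,0,0],0],[[-0.92,-0.36,0],[0,0,0],0],[[-0.92,-0.36,0],[0,0,0],0],[[-0.92,-0.36,0],[0,0,0],0],[[-0.92,-0.36,0],[0,0,0],0],[[-0.4,-0.16,0],[0,0,0],0],[[0,0,0],[0,0,0],0],[[0,0,0],[0,0,0],0]])

```text
time_s: 12.93
position: [0.4735, -0.3614, 0.2937]
tcp_rot: [[-0.01, 1.0, -0.001], [1.0, 0.01, 0.003], [0.003, -0.001, -1.0]]
force: [0.3, -0.1, -0.3]
opening: 0.996
grasp_force: 0.0
```

```bash
python3 - <<'E'
from h import *
s=read_state(); print(s["position"],np.array(s["tcp_rot"]).round(3))
c=capture("wrist"); save(c,"w5",(170,110,430,300),3); print(c["eye"])
for r in pinpoint(c,"owl_middle_mid"):print(r["confidence"],np.array(r["xy"])*[560,420],at(c,r["xy"],.05))
E
```

```text
[ 0.4734663  -0.36140433  0.29367642] [[-0.01   1.    -0.001]
 [ 1.     0.01   0.003]
 [ 0.003 -0.001 -1.   ]]
[ 0.47348751 -0.29063379  0.45589128]
0.67 [284.424 150.696] [ 0.4773 -0.3197  0.05  ]
0.64 [398.496 159.894] [ 0.6189 -0.3297  0.05  ]
```

View pics/w5.png

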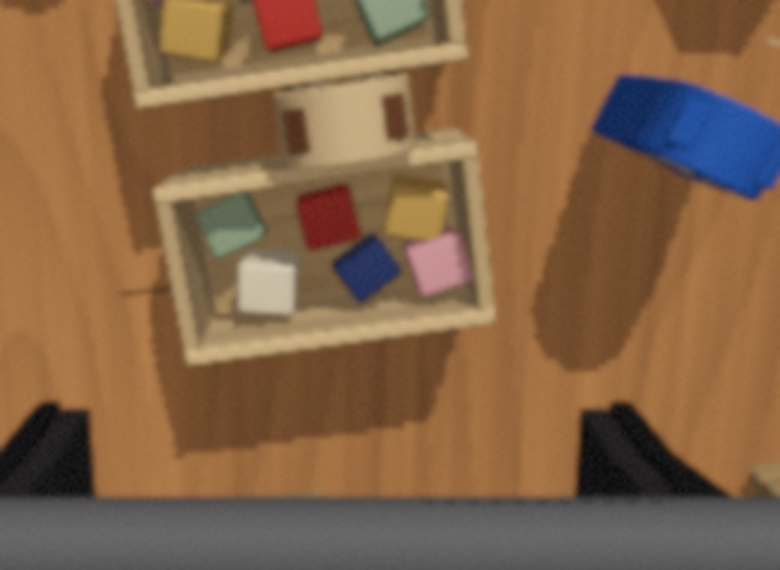

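The crop shows the boxed owl's head at (345,120) with its tufts at (296,130) and (396,116). It is turned about 8° with the boxes, and the blue look-alike is at (690,135).

```bash
python3 - <<'E'
from h import *
c=capture("wrist")
P=[at(c,((170+q[0]/3)/560,(110+q[1]/3)/420),.097) for q in((296,131),(396,117))]
d=P[1]-P[0]; print(P,(P[0]+P[1])/2,np.linalg.norm(d),np.degrees(np.arctan2(d[1],d[0])))
W=[at(c,((170+q[0]/3)/560,(110+q[1]/3)/420),.068) for q in((138,104),(466,55),(155,187),(478,143))]
print(W,[np.degrees(np.arctan2(*(b-a)[[1,0]])) for a,b in((W[0],W[1]),(W[2],W[3]))])
E
```

```text
[array([ 0.4603, -0.3187,  0.097 ]), array([ 0.4966, -0.3133,  0.097 ])] [ 0.47845 -0.316    0.097  ] 0.03669945503682581 8.461288142571302
[array([ 0.3974, -0.3114,  0.068 ]), array([ 0.5247, -0.2914,  0.068 ]), array([ 0.4029, -0.3438,  0.068 ]), array([ 0.531, -0.325,  0.068])] [np.float64(8.928707641340283), np.float64(8.349145774491623)]
```

move_arm(increments=[[[0.25,0.03,0.5],[0,0,0],0.2],[[0.25,0.03,0.8],[0,0,0],0.2],[[0.25,0.03,0.8],[0,0,0],0.2],[[0.25,0.03,0.8],[0,0,0],0.2],[[0.25,0.03,0.8],[0,0,0],0.2],[[0.26,0.03,0.8],[0,0,0],0.2],[[0,0,0],[0,0,0.057],0.2],[[0,0,0],[0,0,0.057],0.2],[[0,0,0],[0,0,0.057],0.2],[[0,0,0],[0,0,0.057],0.2],[[0,0,0],[0,0,0.057],0.2],[[0,0,0],[0,0,0.057],0.2],[[0,0,0],[0,0,0.057],0.2],[[0,0,0],[0,0,0.057],0.2],[[0,0,0],[0,0,0.057],0.2],[[0,0,0],[0,0,0.057],0.2],[[0,0,0],[0,0,0.057],0.2],[[0,0,0],[0,0,0.057],0.2],[[0,0,0],[0,0,0],0.2],[[0,0,0],[0,0,0],0.2]])

```text
time_s: 14.75
position: [0.4793, -0.3155, 0.1598]
tcp_rot: [[0.988, 0.153, 0.0], [0.153, -0.988, 0.0], [0.0, -0.0, -1.0]]
force: [-0.3, -0.1, -0.2]
opening: 0.798
grasp_force: 0.0
```

move_arm(increments=[[[0,0,0.2],[0,0,0],0.3],[[0,0,0],[0,0,0],0.3],[[0,0,0],[0,0,0],0.3]])

```text
time_s: 15.0
position: [0.4785, -0.3162, 0.153]
tcp_rot: [[0.989, 0.15, -0.001], [0.15, -0.989, 0.001], [-0.001, -0.001, -1.0]]
force: [-0.0, -0.0, -0.4]
opening: 0.715
grasp_force: 0.0
```

```bash
python3 - <<'E'
from h import *
s=read_state(); print(s["position"],np.array(s["tcp_rot"]).round(3))
c=capture("wrist"); save(c,"w6",(100,120,480,380),2); print(c["eye"])
E
```

```text
[ 0.47852032 -0.31616263  0.15301662] [[ 0.989  0.15  -0.001]
 [ 0.15  -0.989  0.001]
 [-0.001 -0.001 -1.   ]]
[ 0.55014826 -0.30607979  0.31495494]
```

View pics/w6.png

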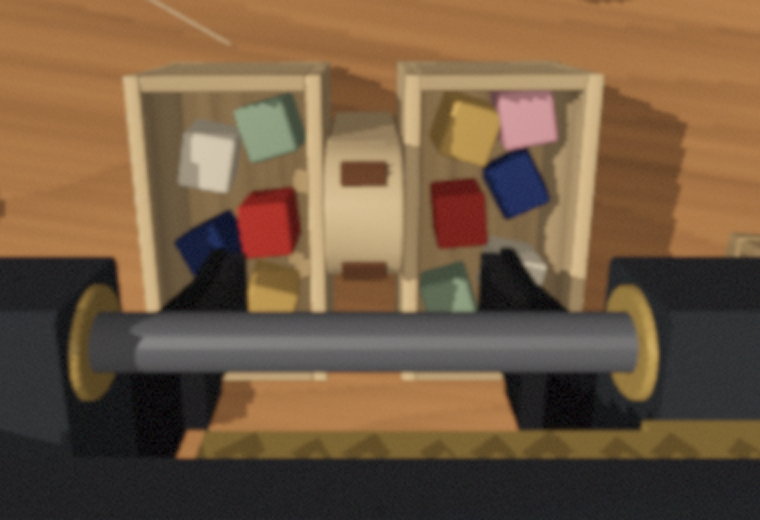

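The head is centred between the fingers at (363,220). Descend, close and draw it straight up.

move_arm(increments=[[[0,0,0.6],[0,0,0],0.3],[[0,0,0.6],[0,0,0],0.3],[[0,0,0.6],[0,0,0],0.3],[[0,0,0.5],[0,0,0],0.3],[[0,0,0.25],[0,0,0],0.3],[[0,0,0.05],[0,0,0],0.3],[[0,0,0],[0,0,0],0.4],[[0,0,0],[0,0,0],0.5],[[0,0,0],[0,0,0],0.6],[[0,0,0],[0,0,0],0.65],[[0,0,0],[0,0,0],0.7],[[0,0,0],[0,0,0],0.8],[[0,0,0],[0,0,0],1],[[0,0,0],[0,0,0],1],[[0,0,0],[0,0,0],1],[[0,0,0],[0,0,0],1]])

```text
time_s: 16.38
position: [0.4789, -0.3169, 0.076]
tcp_rot: [[0.989, 0.149, 0.001], [0.149, -0.989, -0.001], [0.0, 0.001, -1.0]]
force: [0.2, 0.8, 5.1]
opening: 0.318
grasp_force: 29.9
```

move_arm(increments=[[[0,0,-0.1],[0,0,0],1],[[0,0,-0.2],[0,0,0],1],[[0,0,-0.3],[0,0,0],1],[[0,0,-0.4],[0,0,0],1],[[0,0,-0.4],[0,0,0],1],[[0,0,-0.4],[0,0,0],1],[[0,0,-0.4],[0,0,0],1],[[0,0,-0.4],[0,0,0],1],[[0,0,-0.5],[0,0,0],1],[[0,0,-0.6],[0,0,0],1],[[0,0,-0.6],[0,0,0],1],[[0,0,-0.5],[0,0,0],1],[[0,0,0],[0,0,0],1],[[0,0,0],[0,0,0],1]])

```text
time_s: 17.55
position: [0.479, -0.3169, 0.2205]
tcp_rot: [[0.989, 0.149, 0.002], [0.149, -0.989, -0.001], [0.001, 0.002, -1.0]]
force: [-0.9, 0.4, -1.4]
opening: 0.317
grasp_force: 29.9
```

move_arm(increments=[[[0,0,0],[0,0,-0.057],1],[[0,0,0],[0,0,-0.057],1],[[0,0,0],[0,0,-0.057],1],[[0,0,0],[0,0,-0.057],1],[[0,0,0],[0,0,-0.057],1],[[0,0,0],[0,0,-0.057],1],[[0,0,0],[0,0,-0.057],1],[[0,0,0],[0,0,-0.057],1],[[0,0,0],[0,0,-0.057],1],[[0,0,0],[0,0,-0.057],1],[[0,0,0],[0,0,-0.057],1],[[0,0,0],[0,0,-0.057],1],[[0,0,0],[0,0,0],1]])

```text
time_s: 18.63
position: [0.4779, -0.316, 0.2179]
tcp_rot: [[-0.013, 1.0, -0.002], [1.0, 0.013, 0.002], [0.002, -0.002, -1.0]]
force: [0.1, 0.1, -1.0]
opening: 0.32
grasp_force: 29.9
```

move_arm(increments=[[[0.5,0.26,0],[0,0,0],1],[[0.88,0.45,0],[0,0,0],1],[[0.88,0.45,0],[0,0,0],1],[[0.88,0.45,0],[0,0,0],1],[[0.88,0.45,0],[0,0,0],1],[[0.88,0.45,0],[0,0,0],1],[[0.88,0.45,0],[0,0,0],1],[[0.88,0.45,0],[0,0,0],1],[[0.88,0.45,0],[0,0,0],1],[[0.88,0.45,0],[0,0,0],1],[[0.88,0.45,0],[0,0,0],1],[[0.88,0.45,0],[0,0,0],1],[[0.88,0.45,0],[0,0,0],1],[[0.43,0.26,0],[0,0,0],1],[[0,0,0.5],[0,0,0],1],[[0,0,0.5],[0,0,0],1],[[0,0,0.4],[0,0,0],1],[[0,0,0],[0,0,0],1],[[0,0,0],[0,0,0],1]])

```text
time_s: 20.22
position: [0.6516, 0.0294, 0.1762]
tcp_rot: [[-0.009, 1.0, -0.003], [1.0, 0.009, 0.0], [0.0, -0.003, -1.0]]
force: [0.2, -0.3, -0.9]
opening: 0.321
grasp_force: 29.9
```

```bash
python3 - <<'E'
from h import *
s=read_state(); print(s["position"],np.array(s["tcp_rot"]).round(3))
c=capture("wrist"); save(c,"w7",k=1.42); print(c["eye"])
for p in [(.653,.0295+.033,.014),(.653,.1095-.033,.014),(.653,.1095+.033,.014)]: print(proj(c,p),proj(c,p)*1.42)
E
```

```text
[0.65156616 0.02940636 0.17620946] [[-0.009  1.    -0.003]
 [ 1.     0.009  0.   ]
 [ 0.    -0.003 -1.   ]]
[0.65197998 0.10056165 0.33823361]
[283.  165.1] [401.86  234.442]
[283.2 150.8] [402.144 214.136]
[283.9  78.8] [403.138 111.896]
```

View pics/w7.png

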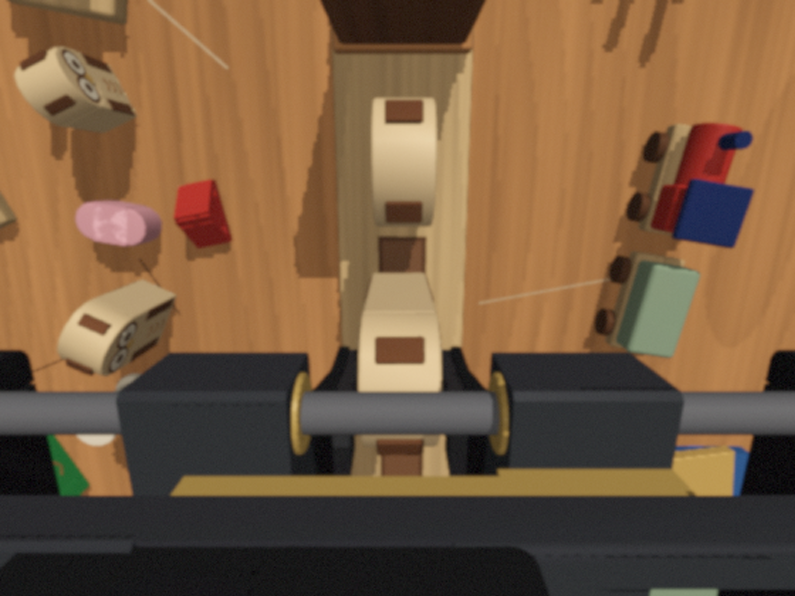

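Big owl is standing square at (404,160), with the M3 inlay edge at about row 237. I'll refine that edge.

```bash
python3 - <<'E'
from h import *
from scipy.ndimage import gaussian_filter1d as g
c=capture("wrist"); G=c["img"].astype(float).sum(2)
p=G[155:182,274:292].mean(1); d=np.diff(p); r=155+np.argmin(d)+1; print("edge row",r,p.round())
q=G[173:182,255:310].mean(0); dq=np.diff(q); a=255+np.argmin(dq[:25])+1; b=255+25+np.argmax(dq[25:])+1; print("cols",a,b)
print(at(c,((a+b)/2/560,r/420),.014))
for n,z,P in[("big",.131,[(404,111),(404,212)]),("mid held",s0:=read_state()["position"][2]+.097-.076,[(400,350)])]:
    print(n,[at(c,(x/1.42/560,y/1.42/420),z) for x,y in P])
E
```

```text
edge row 166 [163. 199. 241. 264. 287. 307. 313. 314. 315. 308. 278. 211. 152. 139.
 155. 171. 174. 178. 182. 185. 186. 188. 188. 186. 187. 190. 191.]
cols 266 298
[0.6533 0.0613 0.014 ]
big [array([0.654 , 0.1277, 0.131 ]), array([0.6545, 0.0859, 0.131 ])]
mid held [array([0.653 , 0.0466, 0.1991])]
```

move_arm(increments=[[[0.01,0.04,0.5],[0,0,0],1],[[0,0,0.6],[0,0,0],1],[[0,0,0.6],[0,0,0],1],[[0,0,0.5],[0,0,0],1],[[0,0,0.3],[0,0,0],1],[[0,0,0.15],[0,0,0],1],[[0,0,0.05],[0,0,0],1],[[0,0,0],[0,0,0],1],[[0,0,0],[0,0,0],1],[[0,0,0],[0,0,0],1]])

```text
time_s: 21.15
position: [0.6545, 0.0301, 0.0977]
tcp_rot: [[-0.011, 1.0, 0.002], [1.0, 0.011, -0.0], [-0.0, 0.002, -1.0]]
force: [-0.0, -0.5, -1.3]
opening: 0.323
grasp_force: 29.9
```

move_arm(increments=[[[0,-0.03,0.12],[0,0,0],1],[[0,0,0.06],[0,0,0],1],[[0,0,0],[0,0,0],1],[[0,0,0],[0,0,0],1],[[0,0,0.03],[0,0,0],1],[[0,0,0],[0,0,0],1],[[0,0,0],[0,0,0],1]])

```text
time_s: 21.73
position: [0.6528, 0.0302, 0.0902]
tcp_rot: [[-0.011, 1.0, -0.0], [1.0, 0.011, 0.0], [0.0, -0.0, -1.0]]
force: [0.4, 0.1, -1.3]
opening: 0.317
grasp_force: 29.9
```

move_arm(increments=[[[0,0.01,0.03],[0,0,0],1],[[0,0,0],[0,0,0],1],[[0,0,0],[0,0,0],1]])

```text
time_s: 21.98
position: [0.653, 0.0302, 0.0901]
tcp_rot: [[-0.011, 1.0, -0.0], [1.0, 0.011, -0.0], [-0.0, -0.0, -1.0]]
force: [-2.1, -0.8, 4.4]
opening: 0.319
grasp_force: 30.0
```

move_arm(increments=[[[0,0,0.02],[0,0,0],1],[[0,0,0],[0,0,0],1],[[0,0,0],[0,0,0],1]])

```text
time_s: 22.23
position: [0.6531, 0.0302, 0.0901]
tcp_rot: [[-0.011, 1.0, 0.0], [1.0, 0.011, -0.0], [-0.0, 0.0, -1.0]]
force: [-3.3, 0.3, 7.7]
opening: 0.322
grasp_force: 30.0
```

move_arm(increments=[[[0,0,-0.03],[0,0,0],0.66],[[0,0,0],[0,0,0],0.6],[[0,0,0],[0,0,0],0.5],[[0,0,0],[0,0,0],0.4],[[0,0,0],[0,0,0],0.3],[[0,0,0],[0,0,0],0.3],[[0,0,-0.3],[0,0,0],0.3],[[0,0,-0.7],[0,0,0],0.3],[[0,0,-0.9],[0,0,0],0.3],[[0,0,-0.9],[0,0,0],0.3],[[0,0,-0.9],[0,0,0],0.3],[[0,0,-0.6],[0,0,0],0.3]])

```text
time_s: 23.23
position: [0.6543, 0.0301, 0.2224]
tcp_rot: [[-0.011, 1.0, 0.004], [1.0, 0.011, -0.001], [-0.001, 0.004, -1.0]]
force: [-0.1, -1.3, 1.1]
opening: 0.701
grasp_force: 0.0
```

move_arm(increments=[[[-0.11,-0.8,0],[0,0,0],0.25],[[-0.12,-0.8,0],[0,0,0],0.25],[[-0.12,-0.8,0],[0,0,0],0.25],[[-0.12,-0.8,0],[0,0,0],0.25],[[-0.12,-0.8,0],[0,0,0],0.25],[[-0.12,-0.8,0],[0,0,0],0.25],[[-0.12,-0.8,0],[0,0,0],0.25],[[-0.12,-0.8,0],[0,0,0],0.25],[[0,0,0.5],[0,0,0.056],0.25],[[0,0,0.5],[0,0,0.056],0.25],[[0,0,0.5],[0,0,0.056],0.25],[[0,0,0.5],[0,0,0.056],0.25],[[0,0,0.5],[0,0,0],0.25],[[0,0,0],[0,0,0],0.25],[[0,0,0],[0,0,0],0.25],[[0,0,0],[0,0,0],0.25]])

```text
time_s: 24.57
position: [0.4621, -0.0005, 0.1445]
tcp_rot: [[0.442, 0.897, 0.002], [0.897, -0.442, -0.0], [0.0, 0.002, -1.0]]
force: [0.3, -0.6, -0.0]
opening: 0.751
grasp_force: 0.0
```

```bash
python3 - <<'E'
from h import *
s=read_state(); print(s["position"],np.array(s["tcp_rot"]).round(3))
c=capture("wrist"); save(c,"w8",k=1.42); print(c["eye"])
E
```

```text
[ 0.46213743 -0.00053759  0.14450794] [[ 0.442  0.897  0.002]
 [ 0.897 -0.442 -0.   ]
 [ 0.     0.002 -1.   ]]
[0.49415989 0.06331769 0.30652897]
```

View pics/w8.png

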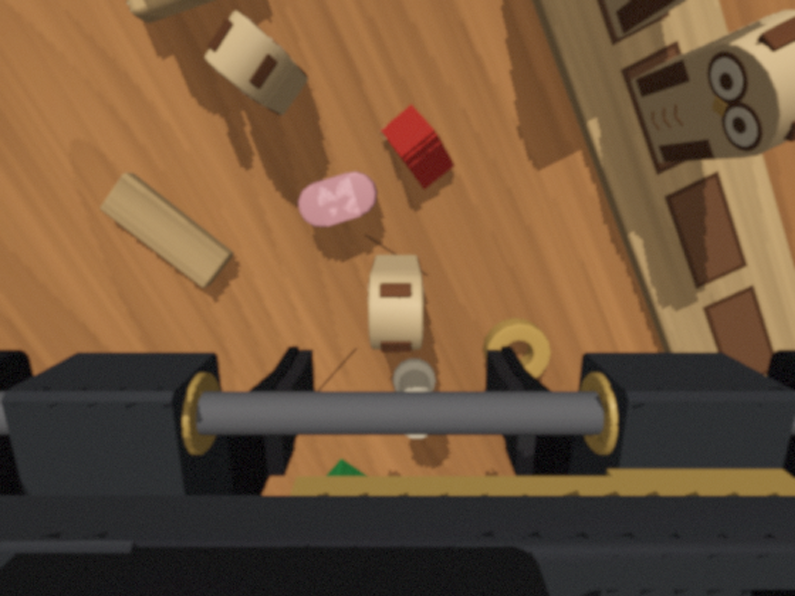

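The small owl is centred and aligned at (397,318). The baby owl is at (255,60) with tufts at about (222,35) and (263,72).

```bash
python3 - <<'E'
from h import *
c=capture("wrist")
for n,z,a,b in [("small",.078,(396,289),(397,346)),("baby",.058,(222,33),(263,72))]:
    P=[at(c,(q[0]/1.42/560,q[1]/1.42/420),z) for q in(a,b)]
    d=P[0]-P[1]; print(n,P,(P[0]+P[1])/2,np.linalg.norm(d),np.degrees(np.arctan2(d[1],d[0])))
s=read_state(); print(s["position"])
E
```

```text
small [array([0.4689, 0.0149, 0.078 ]), array([ 0.4556, -0.013 ,  0.078 ])] [0.46225 0.00095 0.078  ] 0.030907927785602186 64.51274516923684
baby [array([0.4478, 0.1616, 0.058 ]), array([0.4567, 0.138 , 0.058 ])] [0.45225 0.1498  0.058  ] 0.025222410669878473 110.6623945721832
[ 0.46226755 -0.00055725  0.14468193]
```

move_arm(increments=[[[0.045,0,0.5],[0,0,0],0.4],[[0,0,0.7],[0,0,0],0.4],[[0,0,0.7],[0,0,0],0.4],[[0,0,0.7],[0,0,0],0.4],[[0,0,0.5],[0,0,0],0.4],[[0,0,0.2],[0,0,0],0.4],[[0,0,0],[0,0,0],0.4],[[0,0,0],[0,0,0],0.5],[[0,0,0],[0,0,0],0.6],[[0,0,0],[0,0,0],0.65],[[0,0,0],[0,0,0],0.7],[[0,0,0],[0,0,0],0.8],[[0,0,0],[0,0,0],1],[[0,0,0],[0,0,0],1],[[0,0,0],[0,0,0],1],[[0,0,0],[0,0,0],1]])

```text
time_s: 26.0
position: [0.4624, 0.0007, 0.0453]
tcp_rot: [[0.442, 0.897, 0.001], [0.897, -0.442, -0.0], [0.0, 0.001, -1.0]]
force: [0.1, 0.5, 5.9]
opening: 0.321
grasp_force: 30.0
```

move_arm(increments=[[[0,0,-0.1],[0,0,0],1],[[0,0,-0.4],[0,0,0],1],[[0,0,-0.8],[0,0,0],1],[[0,0,-0.9],[0,0,0],1],[[0,0,-0.9],[0,0,0],1],[[0,0,-0.9],[0,0,0],1],[[0,0,0],[0,0,-0.056],1],[[0,0,0],[0,0,-0.056],1],[[0,0,0],[0,0,-0.056],1],[[0,0,0],[0,0,-0.056],1],[[0,0,0],[0,0,0],1],[[0,0,0],[0,0,0],1]])

```text
time_s: 27.0
position: [0.4618, 0.0009, 0.1646]
tcp_rot: [[-0.008, 1.0, -0.0], [1.0, 0.008, 0.0], [0.0, -0.0, -1.0]]
force: [0.5, 0.0, -0.3]
opening: 0.32
grasp_force: 30.0
```

move_arm(increments=[[[-0.22,0.4,0],[0,0,0],1],[[-0.22,0.8,0],[0,0,0],1],[[-0.22,0.8,0],[0,0,0],1],[[-0.22,0.8,0],[0,0,0],1],[[-0.22,0.8,0],[0,0,0],1],[[-0.22,0.8,0],[0,0,0],1],[[-0.24,0.8,0],[0,0,0],1],[[-0.24,0.8,0],[0,0,0],1],[[0,0.4,0.5],[0,0,0],1],[[0,0,0],[0,0,0],1],[[0,0,0],[0,0,0],1],[[0,0,0],[0,0,0],1]])

```text
time_s: 28.0
position: [0.6532, -0.0506, 0.1491]
tcp_rot: [[-0.01, 1.0, -0.003], [1.0, 0.01, 0.001], [0.001, -0.003, -1.0]]
force: [1.0, -0.2, -0.6]
opening: 0.319
grasp_force: 30.0
```

```bash
python3 - <<'E'
from h import *
c=capture("wrist"); G=c["img"].astype(float).sum(2); s=read_state(); print(s["position"])
for p in [(.654,-.0512+.033,.014),(.637,-.023,.014),(.671,-.023,.014)]: print(proj(c,p))
u,v=proj(c,(.654,-.0512+.033,.014)).astype(int)
print([(r,int(x)) for r,x in zip(range(v-14,v+14),G[v-14:v+14,u-6:u+6].mean(1))])
w=v+5; print([(x,int(y)) for x,y in zip(range(u-28,u+29),G[w-1:w+2,u-28:u+29].mean(0))])
save(c,"w9",k=1.42)
E
```

```text
[ 0.65342193 -0.05066836  0.14961741]
[282.3 169.3]
[263.7 174.3]
[300.7 174.7]
[(155, 297), (156, 307), (157, 308), (158, 308), (159, 307), (160, 307), (161, 308), (162, 307), (163, 306), (164, 306), (165, 306), (166, 306), (167, 306), (168, 299), (169, 271), (170, 207), (171, 148), (172, 137), (173, 148), (174, 165), (175, 167), (176, 173), (177, 168), (178, 171), (179, 172), (180, 173), (181, 173), (182, 173)]
[(254, 265), (255, 273), (256, 281), (257, 289), (258, 294), (259, 297), (260, 298), (261, 300), (262, 287), (263, 252), (264, 182), (265, 133), (266, 139), (267, 148), (268, 157), (269, 166), (270, 163), (271, 161), (272, 161), (273, 158), (274, 165), (275, 164), (276, 155), (277, 163), (278, 158), (279, 159), (280, 157), (281, 160), (282, 164), (283, 158), (284, 161), (285, 165), (286, 161), (287, 163), (288, 165), (289, 168), (290, 191), (291, 220), (292, 233), (293, 235), (294, 234), (295, 232), (296, 229), (297, 211), (298, 194), (299, 245), (300, 346), (301, 428), (302, 462), (303, 468), (304, 463), (305, 453), (306, 444), (307, 435), (308, 438), (309, 441), (310, 446)]
```

move_arm(increments=[[[-0.03,0.02,0.5],[0,0,0],1],[[0,0,0.6],[0,0,0],1],[[0,0,0.6],[0,0,0],1],[[0,0,0.5],[0,0,0],1],[[0,0,0.3],[0,0,0],1],[[0,0,0.2],[0,0,0],1],[[0,0,0.1],[0,0,0],1],[[0,0,0],[0,0,0],1],[[0,0,0],[0,0,0],1],[[0,0,0],[0,0,0],1]])

```text
time_s: 28.88
position: [0.6559, -0.0521, 0.0666]
tcp_rot: [[-0.011, 1.0, 0.002], [1.0, 0.011, -0.0], [-0.0, 0.002, -1.0]]
force: [0.3, 0.1, -0.8]
opening: 0.322
grasp_force: 30.0
```

move_arm(increments=[[[0,-0.03,0.1],[0,0,0],1],[[0,0,0.06],[0,0,0],1],[[0,0,0],[0,0,0],1],[[0,0,0],[0,0,0],1],[[0,0,0.03],[0,0,0],1],[[0,0,0],[0,0,0],1],[[0,0,0],[0,0,0],1]])

```text
time_s: 29.47
position: [0.6543, -0.052, 0.0599]
tcp_rot: [[-0.011, 1.0, -0.0], [1.0, 0.011, 0.0], [0.0, -0.0, -1.0]]
force: [0.1, -0.1, -0.4]
opening: 0.324
grasp_force: 30.0
```

move_arm(increments=[[[0,0,0.03],[0,0,0],1],[[0,0,0],[0,0,0],1],[[0,0,0.02],[0,0,0],1],[[0,0,0],[0,0,0],1]])

```text
time_s: 29.8
position: [0.6546, -0.0521, 0.0593]
tcp_rot: [[-0.011, 1.0, 0.001], [1.0, 0.011, -0.0], [-0.0, 0.001, -1.0]]
force: [-1.9, 0.0, 4.9]
opening: 0.318
grasp_force: 30.0
```

move_arm(increments=[[[0,0,-0.03],[0,0,0],0.66],[[0,0,0],[0,0,0],0.6],[[0,0,0],[0,0,0],0.5],[[0,0,0],[0,0,0],0.4],[[0,0,0],[0,0,0],0.3],[[0,0,0],[0,0,0],0.3],[[0,0,-0.3],[0,0,0],0.3],[[0,0,-0.7],[0,0,0],0.3],[[0,0,-0.9],[0,0,0],0.3],[[0,0,-0.9],[0,0,0],0.3],[[0,0,-0.9],[0,0,0],0.3],[[0,0,-0.9],[0,0,0],0.3],[[0,0,-0.8],[0,0,0],0.3]])

```text
time_s: 30.88
position: [0.6546, -0.052, 0.224]
tcp_rot: [[-0.011, 1.0, 0.002], [1.0, 0.011, -0.0], [-0.0, 0.002, -1.0]]
force: [-0.1, -0.1, -0.1]
opening: 0.699
grasp_force: 0.0
```

move_arm(increments=[[[0.4,-0.39,0],[0,0,0],0.25],[[0.75,-0.74,0],[0,0,0],0.25],[[0.75,-0.74,0],[0,0,0],0.25],[[0.75,-0.74,0],[0,0,0],0.25],[[0.75,-0.74,0],[0,0,0],0.25],[[0.75,-0.74,0],[0,0,0],0.25],[[0.75,-0.74,0],[0,0,0],0.25],[[0.75,-0.74,0],[0,0,0],0.25],[[0.75,-0.74,0],[0,0,0],0.25],[[0.4,-0.35,0],[0,0,0],0.25],[[0,0,0.5],[0,0,-0.056],0.25],[[0,0,0.5],[0,0,-0.056],0.25],[[0,0,0.5],[0,0,-0.056],0.25],[[0,0,0.5],[0,0,0],0.25],[[0,0,0.5],[0,0,0],0.25],[[0,0,0.5],[0,0,0],0.25],[[0,0,0],[0,0,0],0.25],[[0,0,0],[0,0,0],0.25],[[0,0,0],[0,0,0],0.25]])

```text
time_s: 32.47
position: [0.453, 0.1499, 0.1323]
tcp_rot: [[-0.355, 0.935, 0.002], [0.935, 0.355, 0.0], [-0.0, 0.002, -1.0]]
force: [-0.4, 0.0, 0.4]
opening: 0.749
grasp_force: 0.0
```

```bash
python3 - <<'E'
from h import *
s=read_state(); print(s["position"],np.array(s["tcp_rot"]).round(3))
c=capture("wrist"); save(c,"w10",k=1.42); print(c["eye"])
E
```

```text
[0.45297329 0.14987645 0.13225559] [[-0.355  0.935  0.002]
 [ 0.935  0.355  0.   ]
 [-0.     0.002 -1.   ]]
[0.42783259 0.21637176 0.29420638]
```

View pics/w10.png

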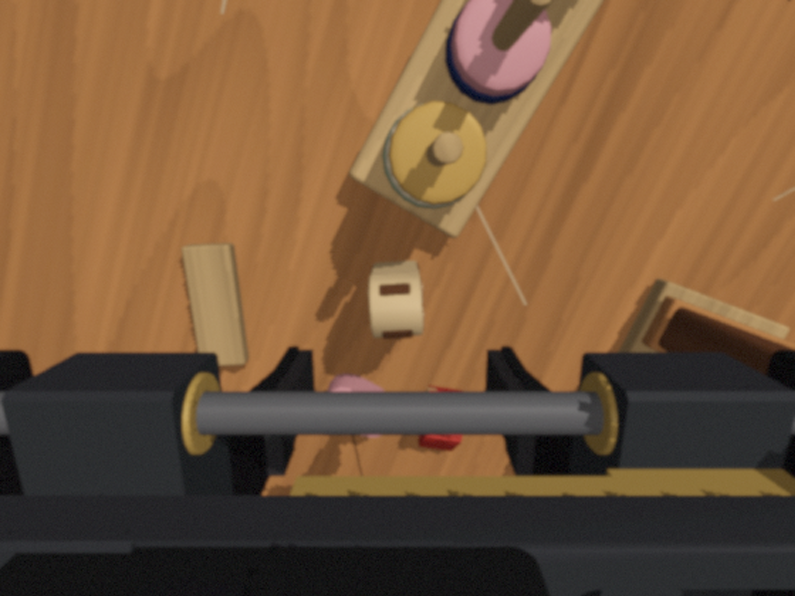

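The baby owl is aligned at (396,312). The stacker's peg at (445,150) is clear of the gripper body.

```bash
python3 - <<'E'
from h import *
c=capture("wrist")
P=[at(c,(q[0]/1.42/560,q[1]/1.42/420),.058) for q in((395,289),(397,334))]
d=P[0]-P[1]; m=(P[0]+P[1])/2; s=read_state(); R=np.array(s["tcp_rot"])
print(m,np.linalg.norm(d),np.degrees(np.arctan2(d[1],d[0])), R.T@(m-s["position"])/.03)
E
```

```text
[0.45125 0.15125 0.058  ] 0.025132051249350914 113.19859051364823 [ 0.06645646 -0.04834249  2.48133881]
```

move_arm(increments=[[[0.066,-0.05,0.5],[0,0,-0.01],0.4],[[0,0,0.7],[0,0,0],0.4],[[0,0,0.7],[0,0,0],0.4],[[0,0,0.7],[0,0,0],0.4],[[0,0,0.5],[0,0,0],0.4],[[0,0,0.3],[0,0,0],0.4],[[0,0,0],[0,0,0],0.4],[[0,0,0],[0,0,0],0.5],[[0,0,0],[0,0,0],0.6],[[0,0,0],[0,0,0],0.65],[[0,0,0],[0,0,0],0.7],[[0,0,0],[0,0,0],0.8],[[0,0,0],[0,0,0],1],[[0,0,0],[0,0,0],1],[[0,0,0],[0,0,0],1],[[0,0,0],[0,0,0],1]])

```text
time_s: 33.9
position: [0.4507, 0.1512, 0.0301]
tcp_rot: [[-0.374, 0.927, 0.001], [0.927, 0.374, 0.0], [-0.0, 0.001, -1.0]]
force: [-0.5, -0.9, 7.1]
opening: 0.324
grasp_force: 30.0
```

move_arm(increments=[[[0,0,-0.1],[0,0,0],1],[[0,0,-0.4],[0,0,0],1],[[0,0,-0.8],[0,0,0],1],[[0,0,-0.9],[0,0,0],1],[[0,0,-0.9],[0,0,0],1],[[0,0,-0.9],[0,0,0],1],[[0,0,-0.9],[0,0,0],1],[[0,0,-0.6],[0,0,0],1],[[0,0,0],[0,0,0.059],1],[[0,0,0],[0,0,0.059],1],[[0,0,0],[0,0,0.059],1],[[0,0,0],[0,0,0],1],[[0,0,0],[0,0,0],1]])

```text
time_s: 34.98
position: [0.4498, 0.1511, 0.1943]
tcp_rot: [[-0.016, 1.0, -0.001], [1.0, 0.016, -0.0], [-0.0, -0.001, -1.0]]
force: [-0.2, 0.6, -0.8]
opening: 0.316
grasp_force: 30.0
```

move_arm(increments=[[[-0.4,0.28,0],[0,0,0.003],1],[[-0.79,0.555,0],[0,0,0],1],[[-0.79,0.555,0],[0,0,0],1],[[-0.79,0.555,0],[0,0,0],1],[[-0.79,0.555,0],[0,0,0],1],[[-0.79,0.555,0],[0,0,0],1],[[-0.79,0.555,0],[0,0,0],1],[[-0.79,0.555,0],[0,0,0],1],[[-0.79,0.555,0],[0,0,0],1],[[-0.79,0.555,0],[0,0,0],1],[[-0.79,0.555,0],[0,0,0],1],[[-0.79,0.555,0],[0,0,0],1],[[-0.4,0.28,0],[0,0,0],1],[[0,0,0.5],[0,0,0],1],[[0,0,0.7],[0,0,0],1],[[0,0,0.3],[0,0,0],1],[[0,0,0],[0,0,0],1],[[0,0,0],[0,0,0],1],[[0,0,0],[0,0,0],1]])

```text
time_s: 36.57
position: [0.6527, -0.1321, 0.1501]
tcp_rot: [[-0.008, 1.0, 0.001], [1.0, 0.008, -0.0], [-0.0, 0.001, -1.0]]
force: [0.8, -0.5, -0.7]
opening: 0.317
grasp_force: 30.0
```

```bash
python3 - <<'E'
from h import *
c=capture("wrist"); G=c["img"].astype(float).sum(2); s=read_state(); print(s["position"],np.array(s["tcp_rot"]).round(3)[:,0])
Q=proj(c,(.6545,-.1315+.033,.014)); print(Q,proj(c,(.6375,-.103,.014)),proj(c,(.6715,-.103,.014)))
u,v=Q.astype(int)
print([(r,int(x)) for r,x in zip(range(v-8,v+10),G[v-8:v+10,u-6:u+6].mean(1))])
w=v+5; print([(x,int(y)) for x,y in zip(range(u-28,u+29),G[w-1:w+2,u-28:u+29].mean(0))])
E
```

```text
[ 0.6529357  -0.1321408   0.15052038] [-0.008  1.    -0.001]
[282.8 167.8] [264.3 172.6] [301.2 172.8]
[(159, 297), (160, 297), (161, 297), (162, 295), (163, 295), (164, 297), (165, 297), (166, 291), (167, 262), (168, 199), (169, 144), (170, 134), (171, 147), (172, 165), (173, 166), (174, 170), (175, 169), (176, 171)]
[(254, 287), (255, 285), (256, 281), (257, 283), (258, 280), (259, 285), (260, 281), (261, 287), (262, 282), (263, 266), (264, 217), (265, 161), (266, 135), (267, 142), (268, 155), (269, 159), (270, 164), (271, 158), (272, 163), (273, 159), (274, 159), (275, 155), (276, 160), (277, 158), (278, 160), (279, 160), (280, 157), (281, 166), (282, 160), (283, 159), (284, 158), (285, 156), (286, 157), (287, 163), (288, 168), (289, 195), (290, 219), (291, 227), (292, 236), (293, 235), (294, 235), (295, 230), (296, 231), (297, 218), (298, 206), (299, 210), (300, 261), (301, 356), (302, 426), (303, 450), (304, 459), (305, 457), (306, 454), (307, 447), (308, 439), (309, 434), (310, 431)]
```

move_arm(increments=[[[0,0.04,0.5],[0,0,0],1],[[0,0,0.7],[0,0,0],1],[[0,0,0.7],[0,0,0],1],[[0,0,0.6],[0,0,0],1],[[0,0,0.4],[0,0,0],1],[[0,0,0.3],[0,0,0],1],[[0,0,0.1],[0,0,0],1],[[0,0,0],[0,0,0],1],[[0,0,0],[0,0,0],1],[[0,0,0],[0,0,0],1],[[0,0,0],[0,0,0],1]])

```text
time_s: 37.53
position: [0.6542, -0.1324, 0.0515]
tcp_rot: [[-0.007, 1.0, 0.002], [1.0, 0.007, -0.001], [-0.001, 0.002, -1.0]]
force: [-0.1, 0.2, -0.4]
opening: 0.32
grasp_force: 30.0
```

move_arm(increments=[[[0.01,0,0.1],[0,0,-0.003],1],[[0,0,0.08],[0,0,0],1],[[0,0,0],[0,0,0],1],[[0,0,0],[0,0,0],1],[[0,0,0.03],[0,0,0],1],[[0,0,0],[0,0,0],1],[[0,0,0],[0,0,0],1]])

```text
time_s: 38.12
position: [0.6535, -0.1319, 0.0442]
tcp_rot: [[-0.013, 1.0, 0.0], [1.0, 0.013, -0.0], [-0.0, 0.0, -1.0]]
force: [-0.8, -0.7, 0.7]
opening: 0.323
grasp_force: 30.0
```

move_arm(increments=[[[0,0.02,0.02],[0,0,0],1],[[0,0,0],[0,0,0],1],[[0,0,0],[0,0,0],1]])

```text
time_s: 38.37
position: [0.6536, -0.1319, 0.0442]
tcp_rot: [[-0.013, 1.0, -0.001], [1.0, 0.013, -0.0], [-0.0, -0.001, -1.0]]
force: [-2.6, 0.1, 4.7]
opening: 0.319
grasp_force: 30.0
```

Contact. Release, rise, and back off to inspect.

move_arm(increments=[[[0,0,-0.03],[0,0,0],0.66],[[0,0,0],[0,0,0],0.6],[[0,0,0],[0,0,0],0.5],[[0,0,0],[0,0,0],0.4],[[0,0,0],[0,0,0],0.3],[[0,0,0],[0,0,0],0.3],[[0,0,-0.3],[0,0,0],0.3],[[0,0,-0.7],[0,0,0],0.3],[[0,0,-0.9],[0,0,0],0.3],[[0,0,-0.9],[0,0,0],0.3],[[0,0,-0.9],[0,0,0],0.3],[[0,0,-0.9],[0,0,0],0.3],[[0,0,-0.9],[0,0,0],0.3],[[-0.5,-0.5,-0.9],[0,0,0],0.3],[[-0.5,-0.5,-0.9],[0,0,0],0.3],[[-0.5,-0.5,-0.9],[0,0,0],0.3],[[0,0,-0.5],[0,0,0],0.3],[[0,0,0],[0,0,0],0.3],[[0,0,0],[0,0,0],0.3],[[0,0,0],[0,0,0],0.3]])

```text
time_s: 40.03
position: [0.609, -0.1767, 0.3042]
tcp_rot: [[-0.014, 1.0, -0.002], [1.0, 0.014, 0.001], [0.001, -0.002, -1.0]]
force: [0.7, 0.4, -1.1]
opening: 0.704
grasp_force: 0.0
```

```bash
python3 - <<'E'
from h import *
c=capture("wrist"); s=read_state(); print(s["position"],s["time_s"])
t=capture("scene")
a=cv2.resize(c["img"][0:270,200:560],None,fx=1.1,fy=1.1,interpolation=2); b=cv2.resize(t["img"][150:340,140:380],(395,313),interpolation=2)
im=np.zeros((313,800,3),np.uint8); im[:297,:396]=a[:297,:396]; im[:,402:797]=b
cv2.imwrite("pics/fin.png",im[:,:,::-1])
E
```

```text
[ 0.60885937 -0.17648631  0.30358167] 40.0833
```

View pics/fin.png

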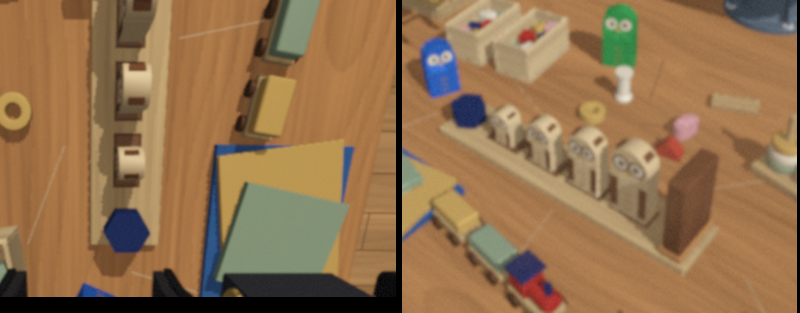

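The picture shows all four owls upright on the ledge, stepping down from the bookend at right pane (690,205) to the baby at (506,127), with the gripper clear of them.

```bash
python3 -c "
from rig import *
print(hand_in())"
```

```text
the job is handed in; nothing more can be done
None
```

All four owls stand upright and free on the inlays in order of height, with the biggest beside the bookend; I handed the job in at about 40 s, but the hand-in returned no verdict.

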